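# Swap the mill cup on the demonstration blender for the jug

## Task

Get the demonstration blender ready for drinks: slide the lock on its base fully open, lift the short steel mill cup off the drive pegs and stand it upright on the cork trivet. Then set the tall clear jug gently onto the pegs so that its foot sits fully home on the base, and slide the lock fully shut over the foot. Keep both cups upright and leave the other tableware where it is.

Things in the scene. Friction and masses are not known exactly. Their poses are not given: they have to be found in the camera images.
- blender_base: red motor base, fixed, 136 x 268 mm, 60 mm high. Origin on the table under the seat axis; it reaches 60 mm to its own +y, 208 mm to its -y. Flat deck 60 mm above the origin; on it two steel drive pegs at x = +21 and -21 mm, y = 0: 12 mm thick, 17 mm high, tapered above 9 mm. Guide rails at x = +-58 mm beside the lock, y -60 to -202 mm, 25 mm above the deck
- seat (a point): point on the deck midway between the drive pegs, 60 mm above the table; axes as the base
- lock (a joint): sliding lock: 0 = fully shut, 0.066 m = fully open; slides along the base's y axis, opens to -y, stiff (about 3 N), stays where left. A steel fork; its prongs (12 to 20 mm above the deck, inner faces at x = +-38 mm) lie over the foot flange of a seated cup and hold it down; clear of the foot above 0.058
- lock_grip (a point): centre of the top of the lock's black thumb grip, 54 mm above the deck (114 mm above the table). Grip: 26 mm along the base's x, 16 mm along its y, 28 mm high above a collar of 34 x 24 mm. Shut, it lies 115 mm from the seat towards the base's -y; open, 181 mm
- mill_cup: short steel cup, grey lid fixed fast, black square foot, 0.35 kg, seated on the pegs at first. Origin: centre of the foot's underside. Foot 96 x 96 x 10 mm, over it a 70 mm square collar to 22 mm; two holes in the underside at x = +-21 mm, y = 0, 14 mm wide, 22 mm deep. Wall 72 mm wide; lid to 88 mm; on it a grip bar 56 mm along x, 16 mm along y, 88 to 118 mm up. Half-turn symmetric
- mill_cup_grip (a point): centre of the top of the mill cup's grip bar (117.5 mm above its origin)
- jug: tall clear jug, grey lid fixed fast, 0.5 kg, standing on the table at first. Origin, foot, holes and grip bar as the mill cup, but the wall is 66 to 74 mm wide up to 135 mm, lid to 153 mm, grip bar 153 to 183 mm above the origin. Seated, its origin is at point seat and its x axis lies along the base's x axis, either way round
- jug_grip (a point): centre of the top of the jug's grip bar (182.5 mm above its origin)
- trivet: round cork trivet, 180 mm wide, 10 mm thick, fixed to the table. Origin: centre of its underside
- pepper: brown turned pepper mill, 56 mm wide, 163 mm high; origin: centre of its underside. To be left alone
- coffee_press: glass coffee press with black handle, 100 x 149 mm, 220 mm high; origin under it. To be left alone
- tea_canister: pale round canister with wooden lid, 87 mm wide, 110 mm high; origin: centre of its underside. To be left alone

How it is judged:
By the outcome, as a careful person would: the job done as asked, in the order asked, and still so for the second after the job is handed in, with the robot touching nothing.
It also fails if it takes over 67 s, if anything falls off the work surface, if the arm or the gripper's body presses on something with over 40 N, if the wrist force passes 120 N, or if a joint passes its speed limit or range.

## Robot

A 6-joint arm with a two-finger parallel gripper is mounted at the origin on the work surface; the furniture and walls round the work are solid. World frame = base frame: x ahead of the robot, y to its left, z up, the work surface at z = 0. Lengths are in mm, angles in rad, forces in N, time in s.
With the tool pointing down it reaches from about 350 to 975 mm from the base axis. Payload 7.1 kg.
Tool frame: the origin (TCP) lies midway between the tips of the shut fingers; the grasp point (between the pads) lies 19 mm behind it (ctrl.hold_point_z is the distance from the TCP to the grasp point, in mm); x points along the fingers, y is the direction in which the jaws open and shut, and the axes are right-handed (so a half turn about x gives the same grasp; the last joint's range is limited). The gripper opens to 88 mm and grips with 3 to 60 N. Pads are 20 mm wide; open, the fingers measure 115 mm over their backs; the gripper's body (75 mm by 178 mm) begins 61 mm behind the grasp point.
Start: joints at [-1.331, 0.423, 1.63, -0, 1.089, -0.019], TCP at [159.969, -604.164, 222.675] pointing down, gripper open.
Joint ranges: [-3, 3], [-0.9, 2.11], [0.09, 2.58], [-1.31, 4.45], [0.11, 2.69], [-2.54, 2.54]. Speed limits (rad/s): [2.39, 2.39, 3.01, 3.14, 3.14, 3.14].

## Interface

Orientations are given as a rotation vector (axis times angle).
In Python, from workcell import ctrl, get_image, calibration gives the robot as it stands.
- The arm moves only by the tool move_arm, never from a script. Its argument "rows" is a list of rows, each a list of 5 numbers: the shift along the world's x, y, z in mm, then the turn about the world's z in rad, then the closure, from -1 (fully open) to 1 (shut). In form: [[tx, ty, tz, roll, jaw], ...]. A call has 1 to 12 rows; each row is the pose to reach, as a shift and turn from the pose measured when the call began; what a row does not reach only later rows make up. A row lasts 1/8 s, in which the tool goes at most 62.5 mm and 10.7 degrees, less where a joint would pass 70% of its speed; a pose out of reach is approached as far as the arm can. A call with a gripper value outside its range is refused whole. The fingers move at their own pace and stop on an object; the grip force is fixed at half the most. Time passes only in rows, so rows that repeat a pose let the fingers close. It gives the time, the measured TCP pose, the force and the opening at its end, in the units of the state.
- ctrl.get_obs(): the state, without advancing time (a new reading comes with each control period).
- get_image(name): name is "side" or "top" or "wrist"; returns the picture (480x640x3 uint8, blue, green, red); there is no depth.
- calibration(name): a dict with "fx", "fy", "cx", "cy" (pixels), "view" (4x4, takes a point from world to camera coordinates); the wrist camera has in their place "T_tool_cam" (4x4, takes a point from camera to tool coordinates, whose origin is the TCP and whose axes are the tool frame's). Camera axes: x right, y up, looking along -z (the intrinsics and any distortion apply to the point x, -y, -z); pixel columns grow to the right and rows downward; lengths in mm; the calibration is good to about 2 mm. A picture is of the moment at which its call begins: read the wrist's pose just before it. calibration takes no time and is no camera call.
- ctrl.close_job(): hands the job in, once; it reports no verdict.
The state is a dict: "t": time; "qpos": joint angles; "qvel": joint speeds; "joint_torque": joint torques, N m; "ee_pos": TCP position; "orientation": TCP orientation; "ft_force": force on the tool from outside, world axes, zero at the start; "moment": the same for the moment, N m; "width": finger opening in mm.
Only numpy, scipy, OpenCV 4.12 (cv2) and the standard library are available. Lean on these libraries where they do the work, as an engineer would, in place of code of your own. Each camera call takes 0.05 s, during which the arm holds its last target.

## Working session

There is one attempt and no reset: what is moved stays moved. The work goes in short steps, Python scripts to look and compute and a tool call to move; the robot and the scene stay as the last step left them, time stands still between calls to the robot, and variables do not carry over. Pictures are saved under pics/ and viewed, and the job is handed in when it is done.

Besides the shell and the picture viewer there is one more tool, called after "Request:" by a JSON object that holds its "fn" and its "kwargs", one argument or row to a line. move_arm: Moves the arm, as the interface text tells. Its arguments: {"type":"object","properties":{"rows":{"type":"array"}},"required":["rows"]}

```bash
ls; mkdir -p pics
python3 - <<'E'
from workcell import ctrl,get_image,calibration
import cv2
o=ctrl.get_obs(); print(o, ctrl.hold_point_z)
for n in ["side","top","wrist"]:
    im=get_image(n); cv2.imwrite(f"pics/{n}0.png",im); print(n,calibration(n))
E
```

```text
pics
{'t': 0.0, 'qpos': array([-1.33102915e+00,  4.23832840e-01,  1.63068712e+00,  1.23837352e-05,
        1.08861887e+00, -1.89755351e-02]), 'qvel': array([ 0.0013363 ,  0.00175842, -0.00053921, -0.0009239 ,  0.00065511,
       -0.00154339]), 'joint_torque': array([ 1.59906904e-03, -5.44624686e+01, -2.73669720e+01,  6.43199449e-02,
        2.28069682e-02, -1.29287118e-04]), 'ee_pos': array([ 159.82505047, -603.63699519,  221.90783549]), 'orientation': array([ 2.0839539 ,  0.27275007, -2.084289  ]), 'ft_force': array([ 0.26536081, -0.30069133,  0.07039775]), 'moment': array([-0.01414749, -0.03521946, -0.03641812]), 'width': 88.047559605233} 18.700000000000003
side {'fx': 620.3418206788243, 'fy': 620.3418206788243, 'cx': 320.98389139109446, 'cy': 241.2796175725819, 'view': array([[ 8.99372164e-01, -4.36840202e-01, -1.73305540e-02,
        -4.19202805e+02],
       [ 3.08929847e-01,  6.06979909e-01,  7.32214272e-01,
        -2.36534424e+02],
       [-3.09341332e-01, -6.63887060e-01,  6.80853811e-01,
        -1.91619482e+03],
       [ 0.00000000e+00,  0.00000000e+00,  0.00000000e+00,
   
[... 245 characters left out ...]
01, -1.24312274e-02,  9.23364209e-02,
        -4.68075965e+02],
       [-9.22798608e-02,  5.05027658e-03,  9.95720303e-01,
        -2.03389073e+03],
       [ 0.00000000e+00,  0.00000000e+00,  0.00000000e+00,
         1.00000000e+00]])}
wrist {'fx': 342.9406138793328, 'fy': 342.9406138793328, 'cx': 320.54125609491365, 'cy': 237.52214876729022, 'T_tool_cam': array([[-8.26094744e-04,  2.57215179e-01, -9.66353801e-01,
        -1.62756066e+02],
       [ 9.99998670e-01, -1.14636810e-03, -1.15998604e-03,
         3.50630323e-01],
       [-1.40616319e-03, -9.66353474e-01, -2.57213890e-01,
        -7.10573884e+01],
       [ 0.00000000e+00,  0.00000000e+00,  0.00000000e+00,
         1.00000000e+00]])}
```

View pics/side0.png

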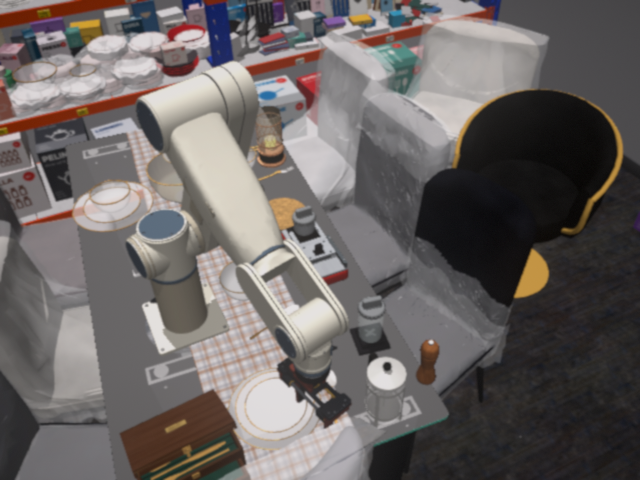

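View pics/top0.png

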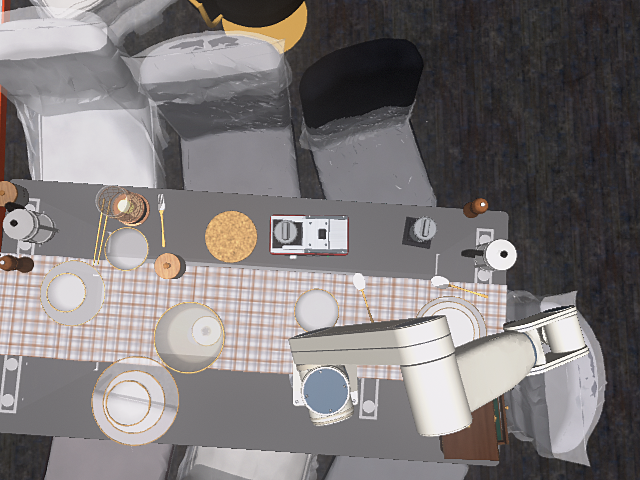

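View pics/wrist0.png

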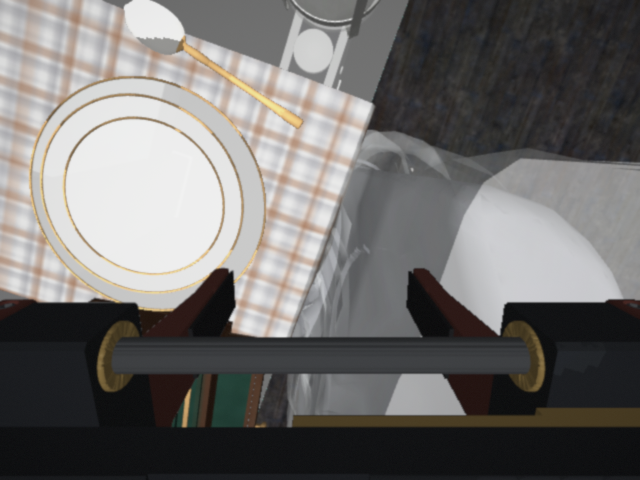

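```bash
cat > h.py <<'E'
from workcell import ctrl,get_image,calibration
import numpy as np,cv2
from scipy.spatial.transform import Rotation as R
def cam(n,obs=None):
    c=calibration(n)
    if n=="wrist":
        T=np.eye(4);T[:3,:3]=R.from_rotvec(obs["orientation"]).as_matrix();T[:3,3]=obs["ee_pos"]
        V=np.linalg.inv(T@c["T_tool_cam"])
    else: V=c["view"]
    return c,V
def proj(n,p,obs=None):
    c,V=cam(n,obs); p=np.atleast_2d(p); q=p@V[:3,:3].T+V[:3,3]
    return np.c_[c["cx"]+c["fx"]*q[:,0]/-q[:,2], c["cy"]-c["fy"]*q[:,1]/-q[:,2]]
def ray(n,uv,z,obs=None):
    c,V=cam(n,obs); W=np.linalg.inv(V); out=[]
    for u,v in np.atleast_2d(uv):
        d=W[:3,:3]@np.array([(u-c["cx"])/c["fx"],-(v-c["cy"])/c["fy"],-1]);o=W[:3,3]
        out.append(o+d*(z-o[2])/d[2])
    return np.array(out)
E
python3 - <<'E'
import cv2
im=cv2.imread("pics/top0.png")
cv2.imwrite("pics/top_c1.png",cv2.resize(im[195:275,195:355],None,fx=5,fy=5,interpolation=cv2.INTER_CUBIC))
cv2.imwrite("pics/top_c2.png",cv2.resize(im[190:280,390:530],None,fx=5,fy=5,interpolation=cv2.INTER_CUBIC))
from h import *
print("ok")
print(ray("top",[[310,235]],60), ray("top",[[287,232]],177),ray("top",[[231,236]],10),ray("top",[[424,228]],180))
E
```

```text
ok
[[457.10649692  43.89264092  60.        ]] [[457.10699332 114.11136952 177.        ]] [[461.50000895 315.96585053  10.        ]] [[ 464.10825662 -318.41597762  180.        ]]
```

View pics/top_c1.png

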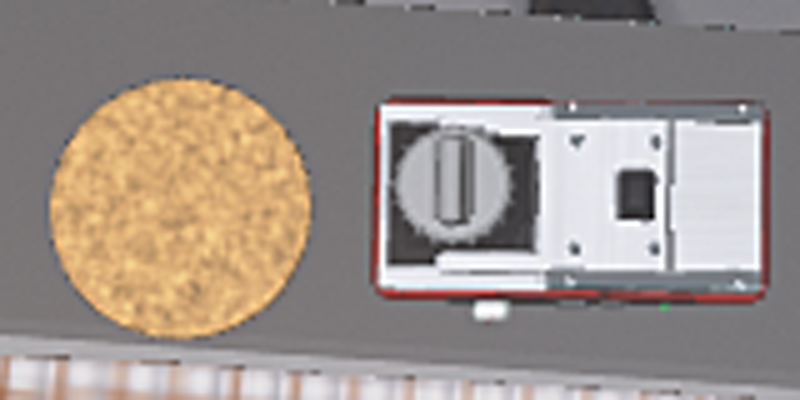

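View pics/top_c2.png

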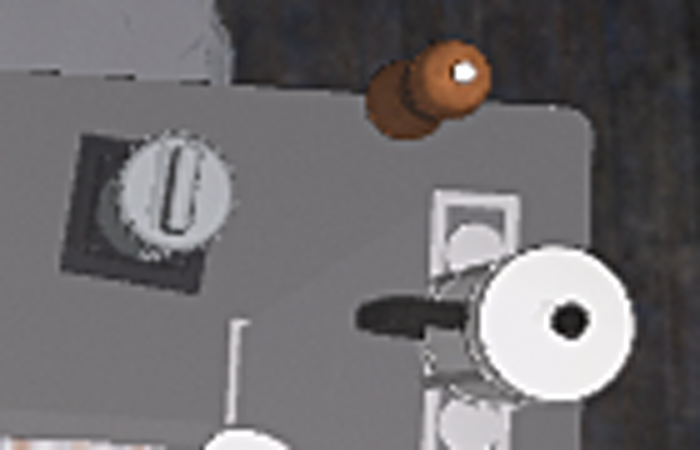

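```bash
cat > m.py <<'E'
from h import *
c1=lambda l:np.array(l,float)/5+[195,195]-0.4
c2=lambda l:np.array(l,float)/5+[390,190]-0.4
def P(name,uv,z): print(name,np.round(ray("top",uv,z)[:,:2],1).tolist())
P("deck TL,TR,BL,BR",c1([[379,102],[768,105],[377,293],[766,294]]),60)
P("lockgrip",c1([[636,195]]),114)
P("millbar",c1([[453,180],[453,137],[453,223],[440,180],[466,180]]),178)
P("trivet",c1([[181,208]]),10)
P("jugbar ctr, top, bot",c2([[178,190],[181,147],[175,232]]),183)
P("jugfoot TL,BL,BR",c2([[81,135],[61,271],[196,294]]),10)
P("press, pepper",c2([[560,325]]),220)
P("pepper",c2([[450,78]]),163)
E
python3 m.py
```

```text
deck TL,TR,BL,BR [[526.2, 176.2], [521.0, -85.2], [397.7, 178.1], [393.8, -81.8]]
lockgrip [[456.4, 4.3]]
millbar [[461.5, 119.7], [488.8, 119.5], [434.3, 119.9], [461.6, 127.9], [461.4, 111.5]]
trivet [[460.8, 316.7]]
jugbar ctr, top, bot [[465.0, -321.7], [492.3, -324.4], [438.5, -319.1]]
jugfoot TL,BL,BR [[521.1, -285.9], [427.3, -269.8], [410.3, -362.0]]
press, pepper [[374.9, -548.3]]
pepper [[536.8, -501.2]]
```

Run:
```python
from h import *
o=ctrl.get_obs(); M=R.from_rotvec(o["orientation"]).as_matrix(); print(M.round(3)); print("jaw yaw",np.arctan2(M[1,1],M[0,1]))
```

```text
[[-0.     0.256 -0.967]
 [ 0.001 -0.967 -0.256]
 [-1.    -0.001 -0.   ]]
jaw yaw -1.3120186215192713
```

Request:
{"fn": "move_arm", "kwargs": {
  "rows": [
    [0,20,60,0,-1],
    [10,60,110,0.1,-1],
    [35,115,110,0.25,-1],
    [60,170,110,0.4,-1],
    [85,225,110,0.55,-1],
    [110,280,110,0.7,-1],
    [135,335,110,0.85,-1],
    [165,390,110,1.0,-1],
    [195,445,110,1.15,-1],
    [230,500,110,1.28,-1],
    [265,555,110,1.28,-1],
    [297,609,110,1.28,-1]
  ]
}}

```text
t: 1.65
ee_pos: [454.5, 2.2, 332.2]
orientation: [1.232, 1.194, -1.233]
ft_force: [0.2, -0.8, -0.4]
width: 87.8
```

```bash
cat > w.py <<'E'
import sys
from h import *
import pickle
o=ctrl.get_obs(); im=get_image("wrist"); n=sys.argv[1]
cv2.imwrite(f"pics/{n}.png",im); pickle.dump(o,open(f"pics/{n}.pkl","wb"))
M=R.from_rotvec(o["orientation"]).as_matrix()
print(o["t"],o["ee_pos"].round(1),"yaw",np.arctan2(M[1,1],M[0,1]).round(4),o["ft_force"].round(1),o["width"])
E
python3 w.py w1
```

```text
1.65 [454.5   2.2 332.2] yaw -0.0315 [ 0.2 -0.8 -0.4] 87.79753317671027
```

View pics/w1.png

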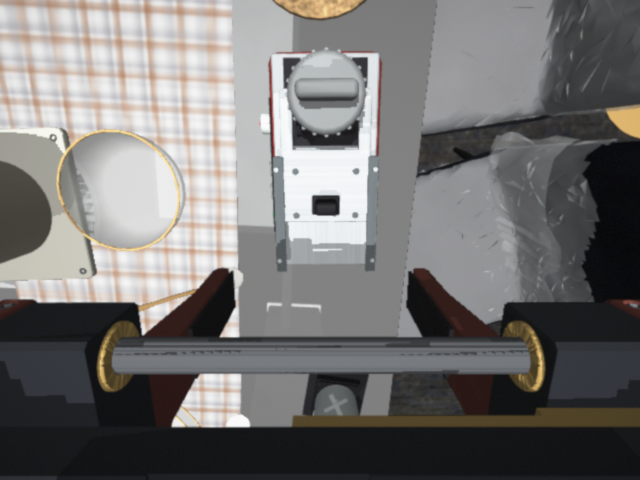

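Run:
```python
import cv2
im=cv2.imread("pics/w1.png")
cv2.imwrite("pics/w1c.png",cv2.resize(im[40:280,250:400],None,fx=2.5,fy=2.5,interpolation=cv2.INTER_CUBIC))
cv2.imwrite("pics/w1d.png",cv2.resize(im[40:220,250:400],(750,900))[:600])
```

```text
(no output)
```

View pics/w1c.png

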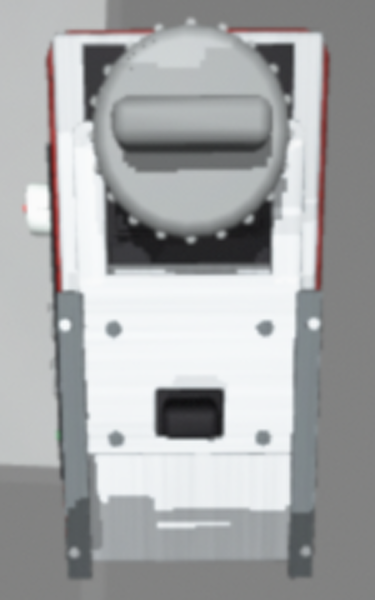

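View pics/w1d.png

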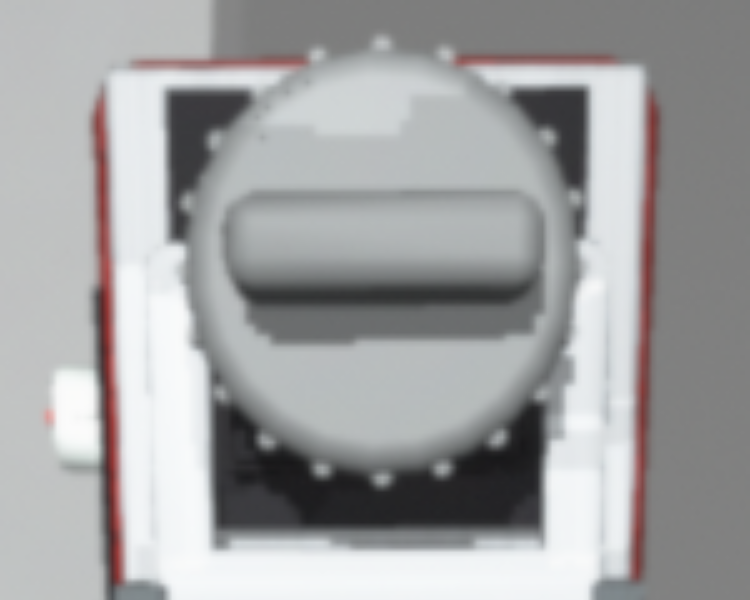

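Run:
```python
from h import *
import pickle
o=pickle.load(open("pics/w1.pkl","rb"))
c=lambda l:np.array(l,float)/2.5+[250,40]-.3
d=lambda l:np.array(l,float)/5+[250,40]-.4
f=lambda n,uv,z:print(n,ray("wrist",uv,z,o)[:,:2].round(1).tolist())
f("rail screws",c([[64,325],[314,325],[74,551],[306,551]]),85)
f("lock screws",c([[113,328],[265,328],[116,438],[263,438]]),80)
f("grip",c([[191,418],[165,400],[218,437]]),114)
f("bar",d([[385.5,238],[228,238],[543,238]]),178)
f("deck corners top",d([[110,68],[645,68]]),60)
f("notch edges foot",d([[165,90],[588,88],[213,545],[545,545]]),70)
```

```text
rail screws [[403.7, 46.8], [521.1, 43.3], [401.5, -65.1], [518.3, -68.6]]
lock screws [[426.2, 44.4], [498.6, 42.2], [425.1, -8.8], [497.4, -11.0]]
grip [[461.9, 5.9], [450.5, 14.4], [473.9, -3.1]]
bar [[464.5, 120.6], [437.5, 121.4], [491.4, 119.8]]
deck corners top [[404.5, 176.7], [527.3, 173.0]]
notch edges foot [[417.8, 169.5], [513.0, 167.0], [423.5, 70.2], [503.1, 67.8]]
```

Request:
{"fn": "move_arm", "kwargs": {
  "rows": [
    [7,3,-60,0.005,-1],
    [7,3,-120,0.005,-1],
    [7,3,-180,0.005,-1],
    [7,3,-215,0.005,-1],
    [7,3,-235,0.005,-1],
    [7,3,-241,0.005,-1],
    [7,3,-241,0.005,-1],
    [7,3,-241,0.005,1],
    [7,3,-241,0.005,1],
    [7,3,-241,0.005,1],
    [7,3,-241,0.005,1],
    [7,3,-241,0.005,1]
  ]
}}

```text
t: 3.2
ee_pos: [464.7, 10.4, 91.4]
orientation: [1.23, 1.199, -1.224]
ft_force: [0.8, -0.8, 0.4]
width: 41.3
```

```bash
python3 w.py w2
```

```text
3.2 [464.7  10.4  91.4] yaw -0.024 [ 0.8 -0.8  0.4] 41.28542282287643
```

View pics/w2.png

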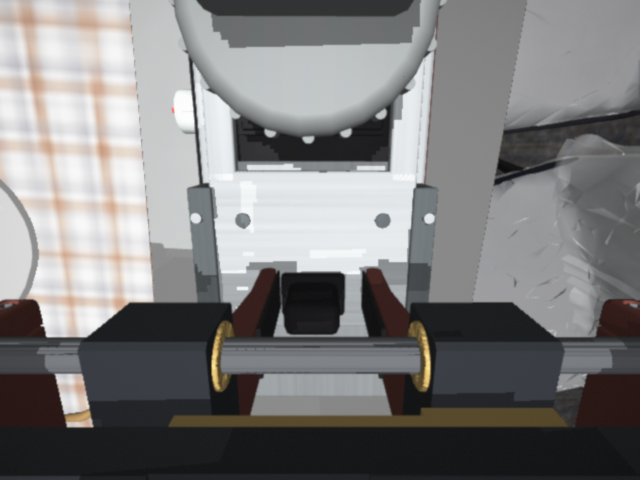

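Request:
{"fn": "move_arm", "kwargs": {
  "rows": [
    [-2,-4,0,0,0.1],
    [-2,-4,0,0,1],
    [-2,-4,0,0,1],
    [-2,-4,0,0,1],
    [-2,-4,0,0,1],
    [-2,-4,0,0,1],
    [-2,-4,0,0,1]
  ]
}}

```text
t: 4.12
ee_pos: [460.4, 6.3, 91.0]
orientation: [1.228, 1.202, -1.228]
ft_force: [-5.5, -1.4, 5.4]
width: 25.7
```

Request:
{"fn": "move_arm", "kwargs": {
  "rows": [
    [-0.3,-10,0,0,1],
    [-0.6,-22,0,0,1],
    [-0.9,-34,0,0,1],
    [-1.2,-46,0,0,1],
    [-1.5,-56,0,0,1],
    [-1.7,-64,0,0,1],
    [-1.7,-68,0,0,1],
    [-1.7,-68,0,0,1],
    [-1.7,-68,0,0,1]
  ]
}}

```text
t: 5.25
ee_pos: [458.6, -59.2, 90.9]
orientation: [1.232, 1.204, -1.227]
ft_force: [1.0, 24.3, 3.0]
width: 25.8
```

Request:
{"fn": "move_arm", "kwargs": {
  "rows": [
    [0,1,0,0,-1],
    [0,1,0,0,-1],
    [0,1,0,0,-1],
    [0,1,0,0,-1],
    [0,1,40,0,-1],
    [0,1,100,0,-1],
    [0,20,150,0.18,-1],
    [2,70,170,0.36,-1],
    [4,120,170,0.54,-1],
    [6,170,170,0.72,-1],
    [6,180,170,0.9,-1],
    [6,180,170,1.08,-1]
  ]
}}

```text
t: 6.75
ee_pos: [464.5, 121.8, 260.9]
orientation: [0.398, 1.542, -0.401]
ft_force: [0.5, 0.5, 0.1]
width: 88.0
```

```bash
python3 w.py w3;  python3 - <<'E'
from h import *
im=get_image("top");cv2.imwrite("pics/top3.png",im)
cv2.imwrite("pics/top3c.png",cv2.resize(im[195:275,195:355],None,fx=5,fy=5,interpolation=cv2.INTER_CUBIC))
E
```

```text
6.75 [464.5 121.8 260.9] yaw 1.0617 [0.5 0.5 0.1] 87.9533275199687
```

View pics/w3.png

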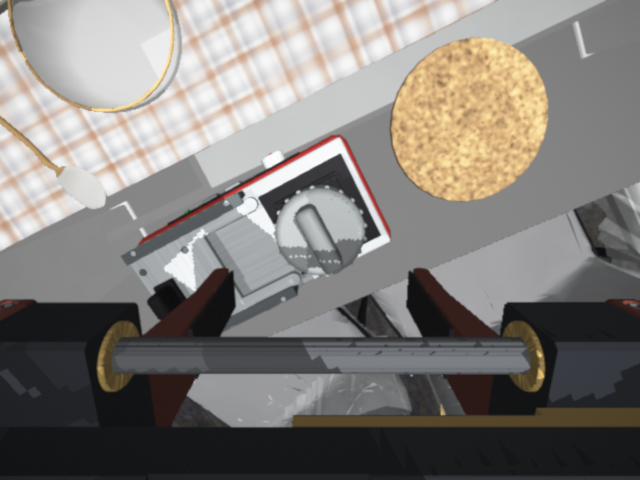

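View pics/top3c.png

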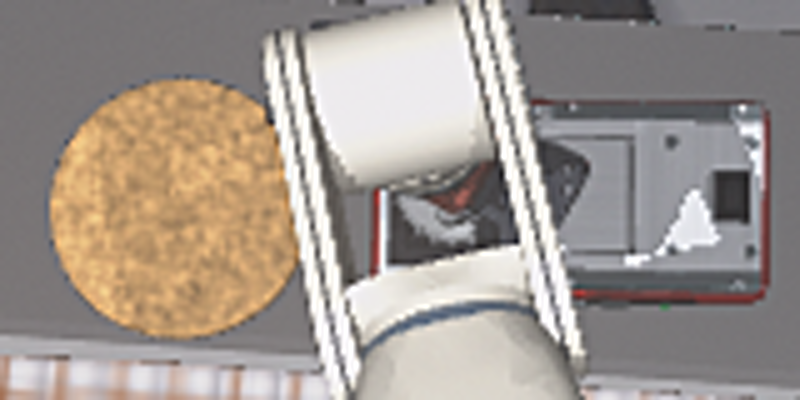

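Run:
```python
from h import *
import pickle
o=pickle.load(open("pics/w3.pkl","rb"))
f=lambda n,uv,z:print(n,ray("wrist",uv,z,o)[:,:2].round(1).tolist())
f("triv",[[470,119.5]],10); f("bar ends",[[303,210],[336,268],[317,238]],178)
c1=lambda l:np.array(l,float)/5+[195,195]-0.4
print(ray("top",c1([[636,195],[732,196]]),114))
im=cv2.imread("pics/w3.png");cv2.imwrite("pics/w3c.png",cv2.resize(im[170:290,250:400],None,fx=5,fy=5,interpolation=cv2.INTER_CUBIC))
```

```text
triv [[459.4, 319.4]]
bar ends [[436.6, 122.8], [487.4, 122.6], [459.9, 121.4]]
[[456.4033014    4.31786454 114.        ]
 [454.96601889 -58.29579148 114.        ]]
```

View pics/w3c.png

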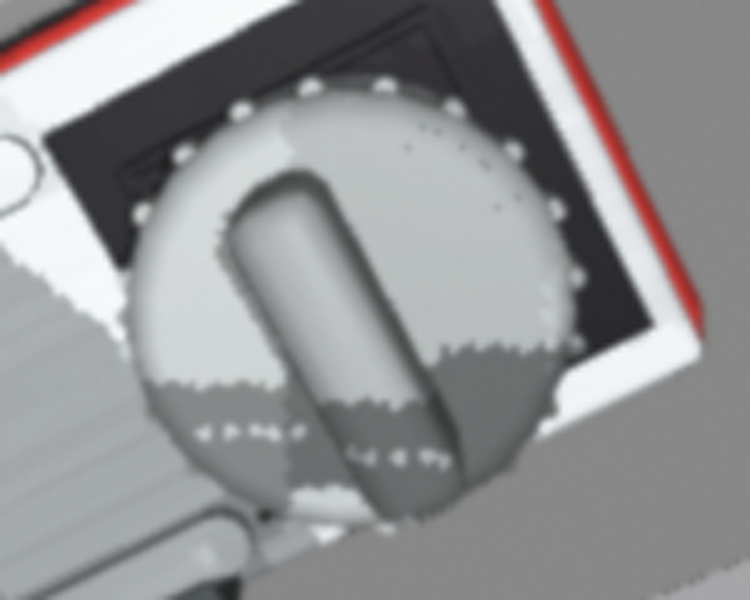

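Request:
{"fn": "move_arm", "kwargs": {
  "rows": [
    [-1,-1,-10,0.18,-1],
    [-1,-1,-40,0.36,-1],
    [-1,-1,-70,0.483,-1],
    [-1,-1,-100,0.483,-1],
    [-1,-1,-109,0.483,-1],
    [-1,-1,-109,0.483,-1],
    [-1,-1,-109,0.483,1],
    [-1,-1,-109,0.483,1],
    [-1,-1,-109,0.483,1],
    [-1,-1,-109,0.483,1],
    [-1,-1,-109,0.483,1],
    [-1,-1,-109,0.483,1]
  ]
}}

```text
t: 8.35
ee_pos: [463.5, 120.0, 151.8]
orientation: [0.023, 1.578, -0.028]
ft_force: [0.3, 0.1, 0.7]
width: 31.3
```

Request:
{"fn": "move_arm", "kwargs": {
  "rows": [
    [0,0,0,0,1],
    [0,0,0,0,1],
    [0,0,0,0,1]
  ]
}}

```text
t: 8.72
ee_pos: [463.4, 120.0, 151.6]
orientation: [0.023, 1.578, -0.028]
ft_force: [0.2, 1.1, -3.3]
width: 15.7
```

```bash
python3 w.py w4
```

```text
8.725 [463.4 120.  151.6] yaw 1.5386 [ 0.2  1.1 -3.3] 15.670498480892247
```

View pics/w4.png

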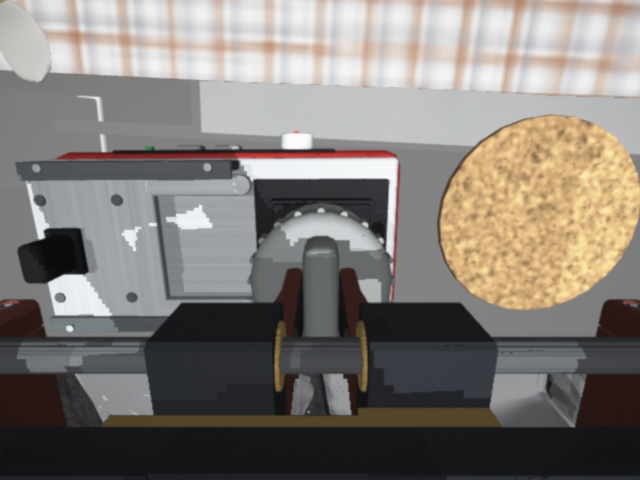

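Request:
{"fn": "move_arm", "kwargs": {
  "rows": [
    [0,0,6,0,1],
    [0,0,14,0,1],
    [0,0,26,0,1],
    [0,0,45,0,1],
    [0,0,60,0,1],
    [0,25,62,0,1],
    [-1,70,62,0,1],
    [-2,120,62,0,1],
    [-3,165,50,0,1],
    [-3,190,30,0,1],
    [-3,198,0,0,1],
    [-3,198,-25,0,1]
  ]
}}

```text
t: 10.28
ee_pos: [460.2, 318.9, 126.2]
orientation: [0.022, 1.578, -0.027]
ft_force: [-0.3, -0.6, -4.0]
width: 16.1
```

```bash
python3 w.py w5
```

```text
10.275 [460.2 318.9 126.2] yaw 1.54 [-0.3 -0.6 -4. ] 16.094735413237473
```

View pics/w5.png

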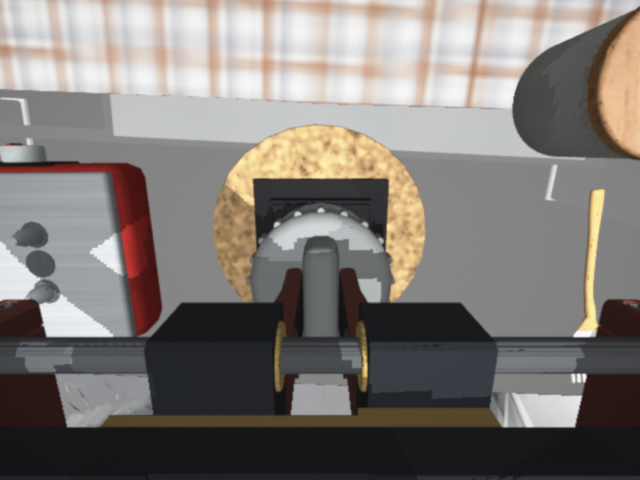

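Request:
{"fn": "move_arm", "kwargs": {
  "rows": [
    [0,-1,-10,0,1],
    [0,-1,-18,0,1],
    [0,-1,-22,0,1],
    [0,-1,-24,0,1],
    [0,-1,-24.5,0,1],
    [0,-1,-24.5,0,1]
  ]
}}

```text
t: 11.08
ee_pos: [458.7, 316.0, 101.6]
orientation: [0.02, 1.582, -0.03]
ft_force: [-8.5, -7.6, 22.4]
width: 16.2
```

Request:
{"fn": "move_arm", "kwargs": {
  "rows": [
    [0.5,1,0.5,0,-1],
    [0.5,1,0.5,0,-1],
    [0.5,1,0.5,0,-1],
    [0.5,1,0.5,0,-1],
    [0.5,1,20,0,-1],
    [0.5,1,70,0,-1],
    [0.5,1,130,0,-1],
    [2,-50,170,0,-1],
    [3,-110,180,0,-1],
    [4,-170,180,0,-1],
    [5,-225,180,0,-1],
    [5,-260,180,0,-1]
  ]
}}

```text
t: 12.58
ee_pos: [463.3, 53.9, 281.6]
orientation: [0.021, 1.582, -0.031]
ft_force: [0.4, 0.8, -0.4]
width: 87.8
```

```bash
python3 w.py w6
```

```text
12.575 [463.3  53.9 281.6] yaw 1.5379 [ 0.4  0.8 -0.4] 87.79585426446465
```

View pics/w6.png

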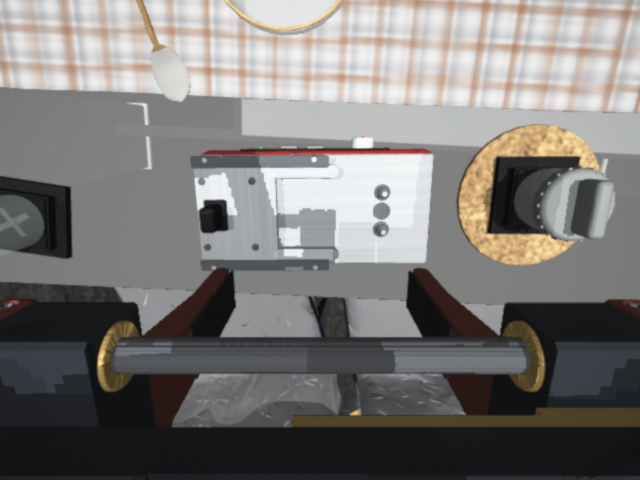

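Run:
```python
import cv2
im=cv2.imread("pics/w6.png")
cv2.imwrite("pics/w6c.png",cv2.resize(im[140:280,180:440],None,fx=3,fy=3,interpolation=cv2.INTER_CUBIC))
```

```text
(no output)
```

View pics/w6c.png

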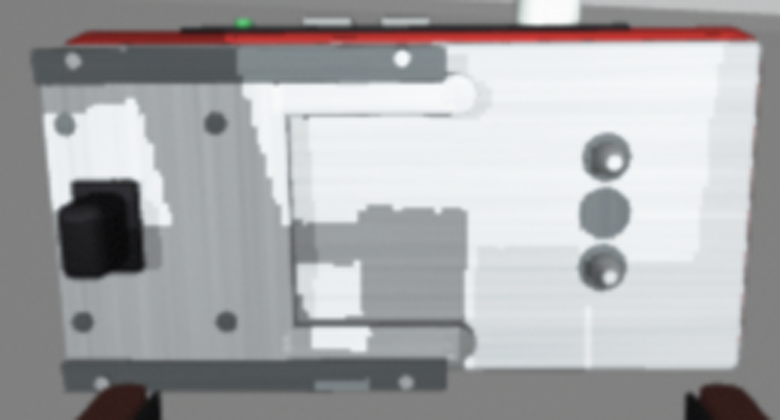

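Run:
```python
from h import *
import pickle
o=pickle.load(open("pics/w6.pkl","rb"))
c=lambda l:np.array(l,float)/3+[180,140]-.33
f=lambda n,uv,z:print(n,ray("wrist",uv,z,o)[:,:2].round(1).tolist())
f("pegs mid",c([[607,157],[602,269]]),70)
f("disc",c([[605,213]]),60)
f("lock screws",c([[65,124],[215,123],[83,322],[226,322]]),80)
f("rail screws",c([[73,61],[401,58],[101,383],[405,383]]),85)
f("grip top (far)",c([[84,240]]),114)
f("jug foot corners",[[70,187],[70,257]],10)
```

```text
pegs mid [[442.2, 120.0], [483.9, 118.6]]
disc [[464.5, 121.2]]
lock screws [[423.5, -72.5], [424.8, -19.5], [496.0, -74.3], [497.5, -21.4]]
rail screws [[401.9, -65.5], [404.4, 46.9], [518.2, -68.4], [521.4, 44.0]]
grip top (far) [[458.8, -58.6]]
jug foot corners [[431.0, -265.2], [523.5, -284.9]]
```

Request:
{"fn": "move_arm", "kwargs": {
  "rows": [
    [-2,-50,-20,0,-1],
    [-4,-95,-70,0,-1],
    [-4,-113,-125,0,-1],
    [-4,-113,-175,0,-1],
    [-4,-113,-190,0,-1],
    [-4,-113,-190,0,1],
    [-4,-113,-190,0,1],
    [-4,-113,-190,0,1],
    [-4,-113,-190,0,1],
    [-4,-113,-190,0,1],
    [-4,-113,-190,0,1],
    [-4,-113,-190,0,1]
  ]
}}

```text
t: 14.12
ee_pos: [459.2, -61.4, 91.5]
orientation: [0.02, 1.582, -0.032]
ft_force: [0.7, -0.2, 0.2]
width: 21.6
```

Request:
{"fn": "move_arm", "kwargs": {
  "rows": [
    [0,0,0,0,1],
    [0,0,0,0,1]
  ]
}}

```text
t: 14.38
ee_pos: [459.1, -60.0, 91.5]
orientation: [0.022, 1.582, -0.031]
ft_force: [0.5, 11.4, 1.2]
width: 15.8
```

Request:
{"fn": "move_arm", "kwargs": {
  "rows": [
    [0,0,0,0,-1],
    [0,0,0,0,-1],
    [0,0,0,0,-1],
    [0,0,0,0,-1],
    [0,0,40,0,-1],
    [0,-5,100,0,-1],
    [0,-50,150,0,-1],
    [2,-105,190,-0.05,-1],
    [4,-165,190,-0.1,-1],
    [6,-220,190,-0.14,-1],
    [6,-262,190,-0.14,-1],
    [6,-262,190,-0.14,-1]
  ]
}}

```text
t: 15.88
ee_pos: [464.6, -324.5, 281.1]
orientation: [0.136, 1.579, -0.144]
ft_force: [-0.7, -0.1, -0.4]
width: 87.9
```

```bash
python3 w.py w7
python3 - <<'E'
import cv2
im=cv2.imread("pics/w7.png")
cv2.imwrite("pics/w7c.png",cv2.resize(im[100:300,210:410],None,fx=3,fy=3,interpolation=cv2.INTER_CUBIC))
E
```

```text
15.875 [ 464.6 -324.5  281.1] yaw 1.3933 [-0.7 -0.1 -0.4] 87.90190753347798
```

View pics/w7.png

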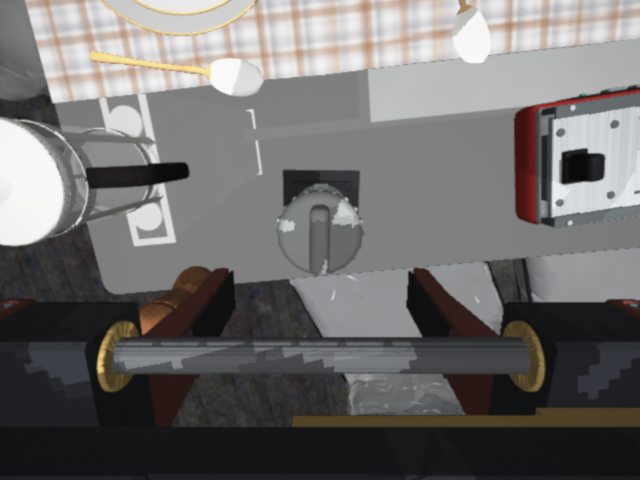

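View pics/w7c.png

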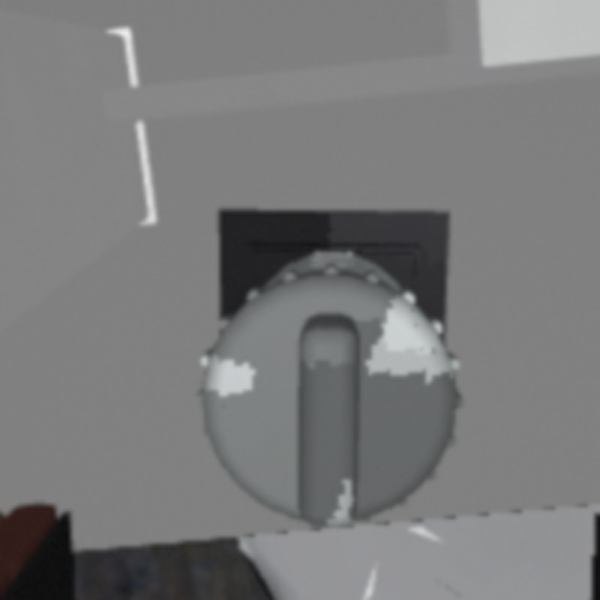

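Run:
```python
from h import *
import pickle
o=pickle.load(open("pics/w7.pkl","rb"))
c=lambda l:np.array(l,float)/3+[210,100]-.33
f=lambda n,uv,z:print(n,ray("wrist",uv,z,o)[:,:2].round(1).tolist())
f("bar ends",c([[329,336],[330,525],[299,450],[359,450]]),183)
f("bar lower",c([[329,318]]),153)
f("foot corners",c([[220,210],[449,212]]),10)
s=proj("wrist",[[464.6,-324.5,183],[437,-320,183],[492.5,-329,183]],o); print(s)
```

```text
bar ends [[443.4, -322.3], [494.2, -331.1], [472.1, -335.5], [474.8, -319.9]]
bar lower [[443.3, -322.6]]
foot corners [[412.6, -364.7], [430.1, -271.2]]
[[321.35582054 238.34486125]
 [320.84970924 203.03896602]
 [321.90167186 272.25249745]]
```

Request:
{"fn": "move_arm", "kwargs": {
  "rows": [
    [2,-1,-40,-0.003,-1],
    [4,-2,-85,-0.003,-1],
    [4,-2,-115,-0.003,-1],
    [4,-2,-125,-0.003,-1],
    [4,-2,-125,-0.003,-1],
    [4,-2,-125,-0.003,1],
    [4,-2,-125,-0.003,1],
    [4,-2,-125,-0.003,1],
    [4,-2,-125,-0.003,1],
    [4,-2,-125,-0.003,1],
    [4,-2,-125,-0.003,1],
    [4,-2,-125,-0.003,1]
  ]
}}

```text
t: 17.42
ee_pos: [468.5, -324.8, 155.9]
orientation: [0.138, 1.579, -0.144]
ft_force: [-0.8, -0.2, 0.0]
width: 21.1
```

Request:
{"fn": "move_arm", "kwargs": {
  "rows": [
    [0,0,0,0,1],
    [0,0,0,0,1],
    [0,0,0,0,1]
  ]
}}

```text
t: 17.8
ee_pos: [468.5, -325.0, 155.9]
orientation: [0.138, 1.579, -0.145]
ft_force: [-0.8, -1.7, -1.6]
width: 16.0
```

```bash
python3 w.py w8; python3 -c "
from h import *
print(ctrl.get_obs()['ee_pos'])"
```

```text
17.8 [ 468.5 -325.   155.9] yaw 1.3915 [-0.8 -1.7 -1.6] 15.972219589359186
[ 468.51691557 -324.93759719  155.86420935]
```

View pics/w8.png

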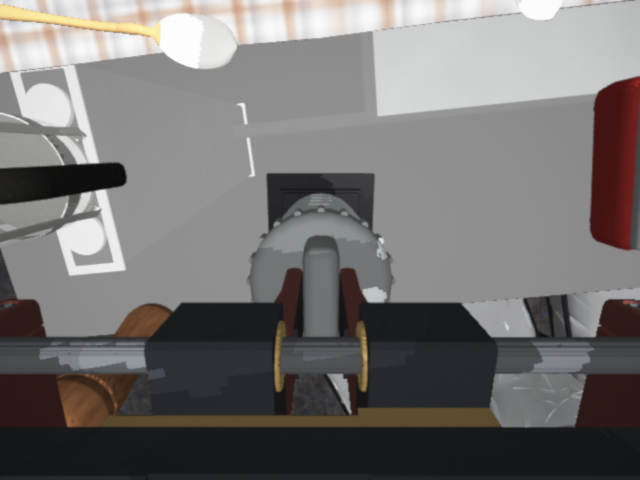

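Run:
```python
import cv2,numpy as np
a=cv2.imread("pics/w4.png")[200:300,270:370];b=cv2.imread("pics/w8.png")[200:300,270:370]
cv2.imwrite("pics/cmp.png",cv2.resize(np.hstack([a,b]),None,fx=4,fy=4,interpolation=cv2.INTER_CUBIC))
```

```text
(no output)
```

View pics/cmp.png

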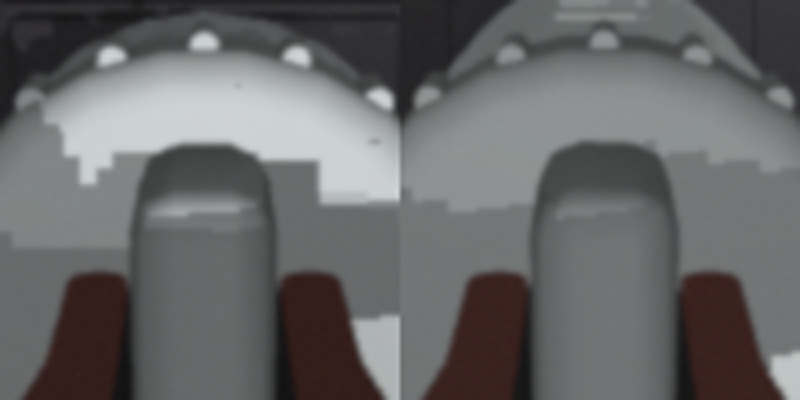

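Request:
{"fn": "move_arm", "kwargs": {
  "rows": [
    [0,0,10,0,1],
    [0,0,40,0,1],
    [0,0,90,0,1],
    [0,15,140,0,1],
    [-1,50,150,0,1],
    [-1,95,150,0.02,1],
    [-2,145,150,0.05,1],
    [-2,195,150,0.08,1],
    [-3,245,150,0.11,1],
    [-3,295,150,0.14,1],
    [-4,345,150,0.147,1],
    [-4,390,150,0.147,1]
  ]
}}

```text
t: 19.35
ee_pos: [463.5, 66.9, 306.0]
orientation: [0.021, 1.584, -0.029]
ft_force: [1.2, -0.8, -5.8]
width: 15.3
```

Request:
{"fn": "move_arm", "kwargs": {
  "rows": [
    [0,30,0,0,1],
    [-1,50,-15,0,1],
    [-1,55,-40,0,1],
    [-1,55,-55,0,1],
    [-1,55,-60,0,1],
    [-1,55,-60,0,1]
  ]
}}

```text
t: 20.1
ee_pos: [462.6, 121.5, 246.2]
orientation: [0.022, 1.584, -0.03]
ft_force: [-0.3, -0.3, -5.7]
width: 16.0
```

```bash
python3 w.py w9; python3 -c "
from h import *
print(ctrl.get_obs()['ee_pos']); cv2.imwrite('pics/side9.png',get_image('side')[200:300,240:400].repeat(4,0).repeat(4,1))"
```

```text
20.1 [462.6 121.5 246.2] yaw 1.5383 [-0.3 -0.3 -5.7] 16.02617542281017
[462.93471111 121.61089288 246.58852443]
```

View pics/w9.png

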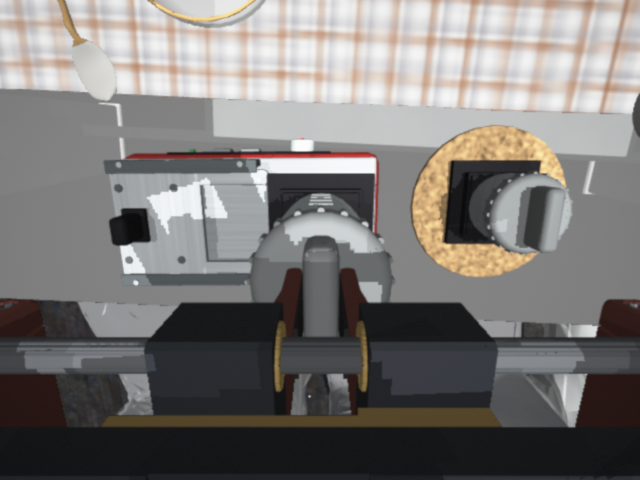

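View pics/side9.png

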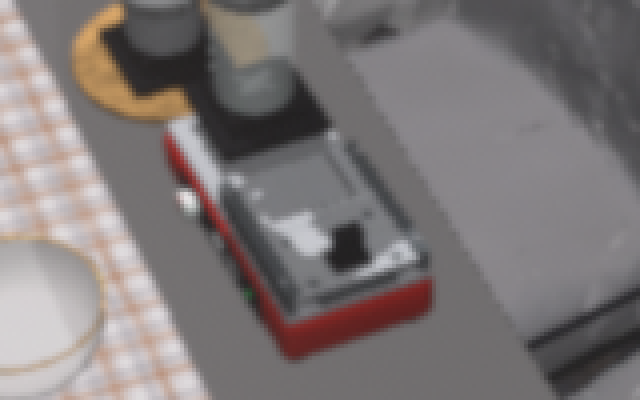

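Request:
{"fn": "move_arm", "kwargs": {
  "rows": [
    [0.5,-1.5,-4,0,1],
    [0.5,-1.5,-8,0,1],
    [0.5,-1.5,-10,0,1],
    [0.5,-1.5,-10,0,1]
  ]
}}

```text
t: 20.7
ee_pos: [463.4, 120.2, 236.5]
orientation: [0.022, 1.583, -0.029]
ft_force: [-0.2, 0.2, -4.3]
width: 15.8
```

```bash
python3 w.py w10; python3 -c "
from h import *
for i in range(3):
  print(ctrl.get_obs()['ee_pos'])"
```

```text
20.7 [463.4 120.2 236.5] yaw 1.5383 [-0.2  0.2 -4.3] 15.750471010446812
[463.48006537 120.20069587 236.6598111 ]
[463.48006537 120.20069587 236.6598111 ]
[463.48006537 120.20069587 236.6598111 ]
```

Request:
{"fn": "move_arm", "kwargs": {
  "rows": [
    [0,-0.2,-3,0,1],
    [0,-0.2,-5,0,1],
    [0,-0.2,-7,0,1],
    [0,-0.2,-8,0,1],
    [0,-0.2,-8,0,1]
  ]
}}

```text
t: 21.38
ee_pos: [463.5, 120.0, 228.6]
orientation: [0.022, 1.583, -0.029]
ft_force: [0.4, -0.6, -4.9]
width: 16.2
```

Request:
{"fn": "move_arm", "kwargs": {
  "rows": [
    [0,0,-2,0,1],
    [0,0,-4,0,1],
    [0,0,-6,0,1],
    [0,0,-7.5,0,1],
    [0,0,-9,0,1],
    [0,0,-10,0,1],
    [0,0,-10,0,1]
  ]
}}

```text
t: 22.25
ee_pos: [463.7, 120.2, 218.6]
orientation: [0.022, 1.583, -0.029]
ft_force: [2.2, 3.8, -4.2]
width: 15.7
```

Request:
{"fn": "move_arm", "kwargs": {
  "rows": [
    [0,0,-1,0,1],
    [0,0,-2,0,1],
    [0,0,-2.7,0,1],
    [0,0,-3,0,1],
    [0,0,-3,0,1]
  ]
}}

```text
t: 22.88
ee_pos: [463.7, 120.2, 215.6]
orientation: [0.022, 1.583, -0.029]
ft_force: [0.1, 3.4, -3.2]
width: 15.8
```

Request:
{"fn": "move_arm", "kwargs": {
  "rows": [
    [0,-0.3,-0.5,0,1],
    [0,-0.3,-1,0,1],
    [0,-0.3,-1.2,0,1],
    [0,-0.3,-1.2,0,1]
  ]
}}

```text
t: 23.38
ee_pos: [463.9, 120.0, 215.5]
orientation: [0.023, 1.582, -0.029]
ft_force: [-2.9, 2.7, 8.1]
width: 16.0
```

Request:
{"fn": "move_arm", "kwargs": {
  "rows": [
    [0,0,0,0,-1],
    [0,0,0,0,-1],
    [0,0,0,0,-1],
    [0,0,0,0,-1],
    [0,0,15,0,-1],
    [0,0,50,0,-1],
    [0,0,90,0,-1],
    [0,-40,110,-0.18,-1],
    [-1,-90,110,-0.36,-1],
    [-2,-130,110,-0.54,-1],
    [-3,-160,110,-0.72,-1],
    [-4,-179,110,-0.9,-1]
  ]
}}

```text
t: 24.88
ee_pos: [459.8, -60.4, 326.6]
orientation: [0.736, 1.455, -0.733]
ft_force: [-0.6, 0.2, -0.3]
width: 87.6
```

Request:
{"fn": "move_arm", "kwargs": {
  "rows": [
    [0,0,0,-0.18,-1],
    [0,-1,0,-0.36,-1],
    [0,-1,0,-0.54,-1],
    [0,-1,-20,-0.67,-1],
    [0,-1,-20,-0.67,-1]
  ]
}}

```text
t: 25.5
ee_pos: [459.1, -61.3, 306.5]
orientation: [1.243, 1.203, -1.236]
ft_force: [-0.1, 0.2, 0.6]
width: 87.8
```

```bash
python3 w.py w11; python3 -c "
from h import *
im=get_image('top');cv2.imwrite('pics/top11c.png',cv2.resize(im[195:275,195:355],None,fx=5,fy=5,interpolation=cv2.INTER_CUBIC))
im=get_image('side');cv2.imwrite('pics/side11c.png',cv2.resize(im[170:300,240:400],None,fx=4.5,fy=4.5,interpolation=cv2.INTER_CUBIC))"
```

```text
25.5 [459.1 -61.3 306.5] yaw -0.0378 [-0.1  0.2  0.6] 87.77363749387538
```

View pics/w11.png

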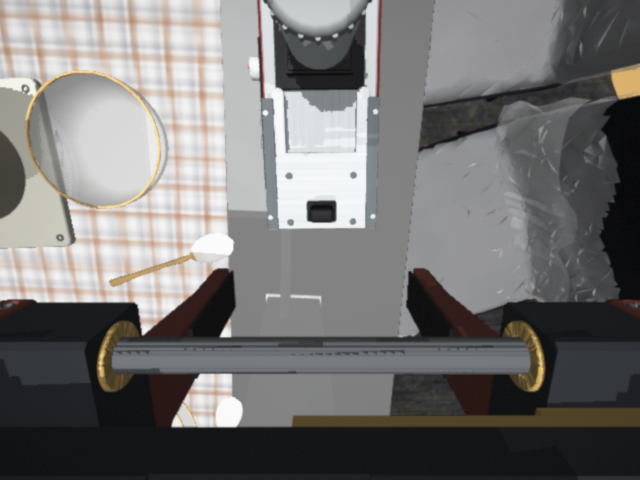

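View pics/side11c.png

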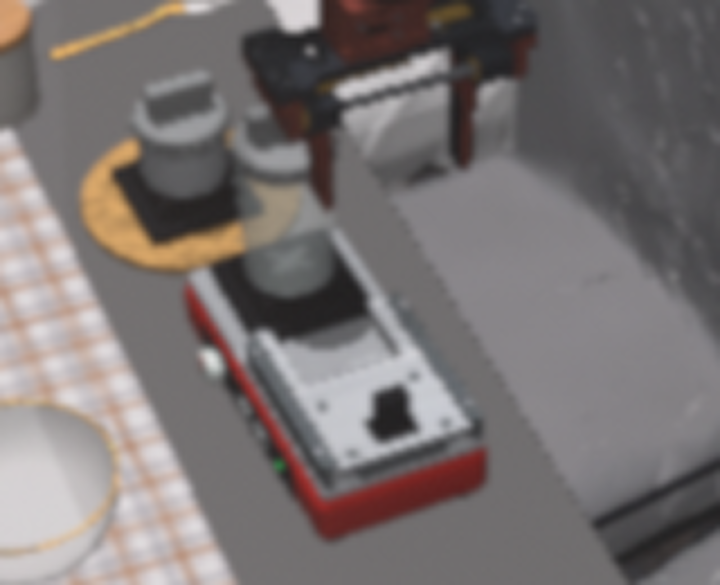

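Request:
{"fn": "move_arm", "kwargs": {
  "rows": [
    [0,1,-55,0.01,-1],
    [0,1,-110,0.01,-1],
    [0,1,-165,0.01,-1],
    [0,1,-200,0.01,-1],
    [0,1,-214,0.01,-1],
    [0,1,-215,0.01,0.2],
    [0,1,-215,0.01,1],
    [0,1,-215,0.01,1],
    [0,1,-215,0.01,1],
    [0,1,-215,0.01,1],
    [0,1,-215,0.01,1],
    [0,1,-215,0.01,1]
  ]
}}

```text
t: 27.15
ee_pos: [458.6, -60.4, 92.5]
orientation: [1.234, 1.208, -1.228]
ft_force: [-5.0, -1.0, 5.4]
width: 26.0
```

Request:
{"fn": "move_arm", "kwargs": {
  "rows": [
    [0,0,0,0,1],
    [0,0,0,0,1]
  ]
}}

```text
t: 27.4
ee_pos: [458.6, -60.4, 92.5]
orientation: [1.234, 1.209, -1.228]
ft_force: [-1.3, -0.8, 2.1]
width: 26.0
```

Request:
{"fn": "move_arm", "kwargs": {
  "rows": [
    [0.3,8,0,0,1],
    [0.6,18,0,0,1],
    [0.8,28,0,0,1],
    [1.1,38,0,0,1],
    [1.4,48,0,0,1],
    [1.6,57,0,0,1],
    [1.7,64,0,0,1],
    [1.7,68,0,0,1],
    [1.7,68,0,0,1],
    [1.7,68,0,0,1]
  ]
}}

```text
t: 28.65
ee_pos: [460.4, 5.9, 92.6]
orientation: [1.23, 1.207, -1.228]
ft_force: [-1.7, -17.4, 4.0]
width: 25.9
```

Request:
{"fn": "move_arm", "kwargs": {
  "rows": [
    [0,0,0,0,-1],
    [0,0,0,0,-1],
    [0,0,0,0,-1],
    [0,0,0,0,-1],
    [0,0,40,0,-1],
    [0,0,100,0,-1],
    [0,-10,160,0,-1],
    [0,-20,220,0,-1],
    [0,-30,240,0,-1],
    [0,-30,240,0,-1]
  ]
}}

```text
t: 29.9
ee_pos: [461.1, -24.4, 334.0]
orientation: [1.233, 1.204, -1.226]
ft_force: [-0.8, 0.4, -0.3]
width: 87.8
```

```bash
python3 w.py w12; python3 -c "
from h import *
im=get_image('side');cv2.imwrite('pics/side12c.png',cv2.resize(im[170:300,240:400],None,fx=4.5,fy=4.5,interpolation=cv2.INTER_CUBIC))"
```

```text
29.9 [461.1 -24.4 334. ] yaw -0.0254 [-0.8  0.4 -0.3] 87.7715271162596
```

View pics/w12.png

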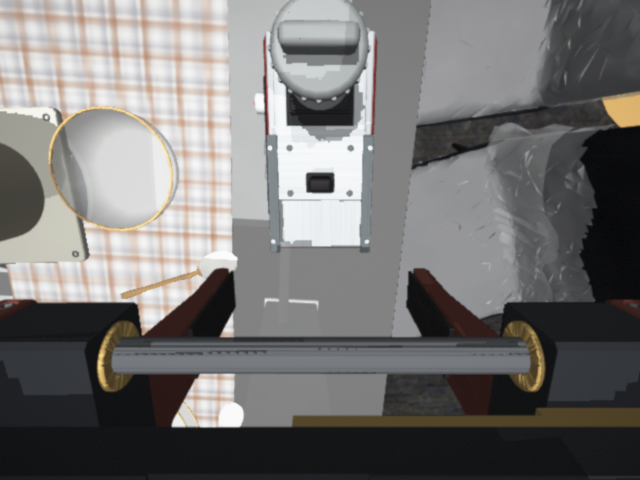

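View pics/side12c.png

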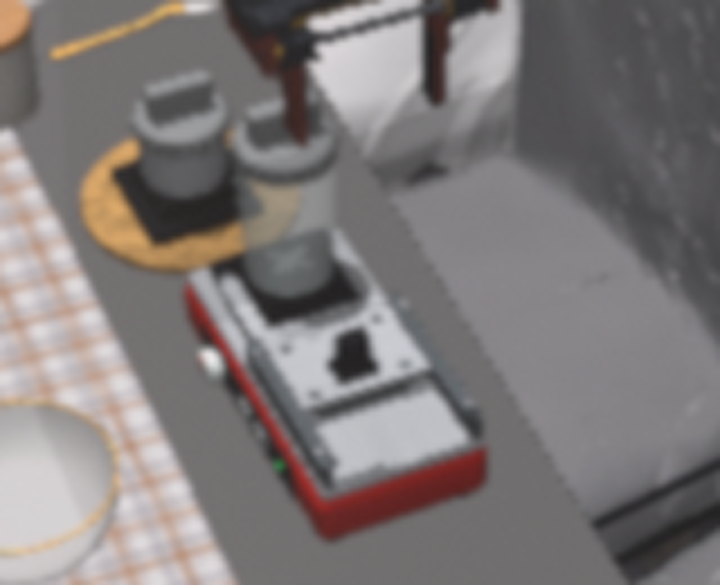

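Run:
```python
from h import *
import pickle
o=pickle.load(open("pics/w12.pkl","rb"))
im=cv2.imread("pics/w12.png");cv2.imwrite("pics/w12c.png",cv2.resize(im[0:260,240:400],None,fx=2.3,fy=2.3,interpolation=cv2.INTER_CUBIC))
f=lambda n,uv,z:print(n,ray("wrist",uv,z,o)[:,:2].round(1).tolist())
f("lock screws",[[290,148],[350,148],[291,193],[349,193]],80)
f("rail",[[270,148.5],[368,148.5],[275,242],[366,242]],85)
f("jugbar",[[281,36],[358,36]],243)
```

```text
lock screws [[427.5, 46.1], [498.1, 44.4], [426.2, -6.8], [496.8, -8.5]]
rail [[404.6, 46.1], [518.6, 43.4], [404.0, -66.7], [517.3, -69.4]]
jugbar [[439.2, 117.5], [490.4, 116.3]]
```

View pics/w12c.png

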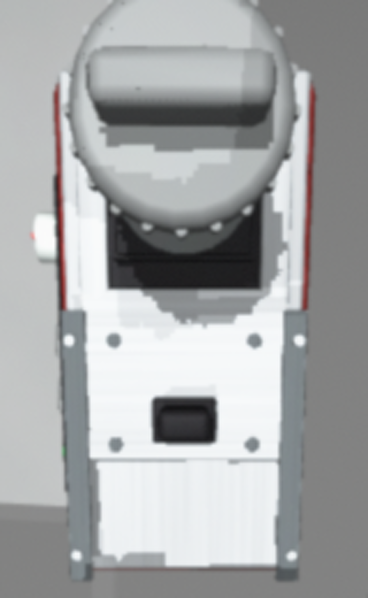

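```bash
python3 -c "
from workcell import ctrl
print(ctrl.close_job())"
```

```text
the job is handed in; nothing more can be done
None
```

The blender is ready, and I handed the job in at about 30 s of the 67 s allowed. I did the steps in the order you gave:

- **Lock open:** I slid it open until it pushed back at its end stop. It was gripped and pulled a second time before the jug went on, and it did not move at 11 N.
- **Mill cup:** it stands upright on the middle of the trivet.
- **Jug:** I lowered it slowly onto the pegs. There was no contact until it reached the expected seated height, within about 0.5 mm, where it met about 8 N.
- **Lock shut:** I slid it 66.3 mm to its shut stop, where it pushed back with 17 N.

**Last checks:** the final wrist and side pictures show the jug upright with the lock shut over its foot. The lock is 2 mm or less from where it was at the start, when it was shut. The mill cup is upright on the trivet, and the gripper is open and clear of everything. I kept clear of the other tableware but did not check its positions in a final picture.

**Disagreements:** the pictures showed the lock opening only 62.6 to 64.5 mm, against 65.5 mm by the arm's own reading. I relied on the end-stop force and the arm's reading. The last picture also put the jug's grip bar about 3 mm nearer the lock than the arm's release position, from one coarse reading near the image edge.

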